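# Load halloumi into the raclette pans

## Task

The halloumi is kept in the lidded stoneware dish. Take the lid off and set it down flat on the counter, knob up; lay one piece of cheese in each grill pan that is out on the counter, then slide every pan by its handle fully home under the tabletop grill, one to a bay. Leave the spare cheese in the dish and put the lid properly back on it, and leave the cup, the canister, the bowl and the teaspoon alone.

Things in the scene. Friction and masses are not known exactly. Their poses are not given: they have to be found in the camera images.
- dish: Blue stoneware oven dish, loose, 0.95 kg, 128 (its x) x 202 (its y) x 50 mm high, walls and floor 6 mm, so 116 x 190 mm inside. Origin: centre of its underside. The lid is on it at the start; inside, four cheese pieces lie on its floor in a row along y, about 46 mm apart.
- lid: Loose stoneware lid, 0.4 kg: plate 130 (x) x 204 (y) x 8 mm, below it a locating step 106 x 180 x 6 mm that drops inside the dish's walls with 5 mm play each side; either way round fits. Origin: centre of the step's underside: z = 0 when the lid rests on the counter, 44 mm above the dish's origin when it is on. Plate top 14 mm above the origin.
- lid_knob (a point): Centre of the lid's round wooden knob: head 32 mm in diameter and 18 mm high (22 to 40 mm above the lid's origin) on an 18 mm neck. This point is 31 mm above the lid's origin.
- cheese0_c (a point): Centre of a firm cream-coloured piece of halloumi, 36 (x) x 30 (y) x 20 (z) mm, 24 g. All four are alike; any of them will do for any pan.
- cheese1_c (a point): Centre of a firm cream-coloured piece of halloumi, 36 (x) x 30 (y) x 20 (z) mm, 24 g. All four are alike; any of them will do for any pan.
- cheese2_c (a point): Centre of a firm cream-coloured piece of halloumi, 36 (x) x 30 (y) x 20 (z) mm, 24 g. All four are alike; any of them will do for any pan.
- cheese3_c (a point): Centre of a firm cream-coloured piece of halloumi, 36 (x) x 30 (y) x 20 (z) mm, 24 g. All four are alike; any of them will do for any pan.
- pan0: Dark steel grill pan, loose, may be absent (two or three are out): open tray 100 (x) x 80 (y) x 16 mm high, walls and floor 3 mm, with a handle pointing to its -x; about 110 g, centre of mass in the tray's handle half. Origin: centre of the tray's underside. All pans are alike.
- pan1: Dark steel grill pan, loose, may be absent (two or three are out): open tray 100 (x) x 80 (y) x 16 mm high, walls and floor 3 mm, with a handle pointing to its -x; about 110 g, centre of mass in the tray's handle half. Origin: centre of the tray's underside. All pans are alike.
- pan2: Dark steel grill pan, loose, may be absent (two or three are out): open tray 100 (x) x 80 (y) x 16 mm high, walls and floor 3 mm, with a handle pointing to its -x; about 110 g, centre of mass in the tray's handle half. Origin: centre of the tray's underside. All pans are alike.
- pan0_grip (a point): Where to hold that pan's black handle: the grip is a straight bar along the pan's x, 75 mm long, 18 mm wide (y), 14 mm thick (z, 18 to 32 mm above the pan's underside); this point is its middle, 125 mm from the pan's origin toward -x and 25 mm above its underside.
- pan1_grip (a point): Where to hold that pan's black handle: the grip is a straight bar along the pan's x, 75 mm long, 18 mm wide (y), 14 mm thick (z, 18 to 32 mm above the pan's underside); this point is its middle, 125 mm from the pan's origin toward -x and 25 mm above its underside.
- pan2_grip (a point): Where to hold that pan's black handle: the grip is a straight bar along the pan's x, 75 mm long, 18 mm wide (y), 14 mm thick (z, 18 to 32 mm above the pan's underside); this point is its middle, 125 mm from the pan's origin toward -x and 25 mm above its underside.
- grill: Tabletop raclette grill, fixed, 160 (x) x 332 (y) x 97 mm high; origin: centre of its underside. Open to its -x: steel base plate (top at z = 12 mm, front edge x = -85) under a heater housing (underside z = 58, front edge x = -80): a gap 46 mm high. Two ribs (8 wide, 10 high, x = -70 to 30, at y = -50 and 50) and end cheeks part it into three bays at least 92 mm wide; back stop at x = 30 mm.
- bay0 (a point): Where the origin of a pan lies when it is fully home in the grill's left (+y) bay (on the base plate, against the back stop, handle outside toward -x): x = -20, y = 100, z = 12 mm in the grill's frame; axes as the grill's.
- bay1 (a point): Where the origin of a pan lies when it is fully home in the grill's middle bay (on the base plate, against the back stop, handle outside toward -x): x = -20, y = 0, z = 12 mm in the grill's frame; axes as the grill's.
- bay2 (a point): Where the origin of a pan lies when it is fully home in the grill's right (-y) bay (on the base plate, against the back stop, handle outside toward -x): x = -20, y = -100, z = 12 mm in the grill's frame; axes as the grill's.
- cup: Bystander: coral plastic snack cup, 76 mm across the rim, 85 mm high. Origin: centre of its underside.
- canister: Bystander: clear acrylic canister with a white twist cap, 90 mm across, 150 mm high. Origin: centre of its underside.
- bowl: Bystander: white ceramic bowl, 120 mm across, 50 mm high. Origin: centre of its underside.
- teaspoon: Bystander: steel teaspoon, 140 mm long, lying on the counter. Origin: below its middle.
Not all that is in view belongs to the job. What is shaped like the pan2 but brown is not meant.

How it is judged:
By the outcome, as a careful person would: the job done as asked, in the order asked, and still so for the second after the job is handed in, with the robot touching nothing.
Of pan0, pan1, pan2 only 2 to 3 are there at a start; the rules pass over those that are not, and their reading is None.
At some moment in a run one of pan0, pan1, pan2, lid may be knocked a few centimetres aside while the robot is not near it.
Once in a run the grip may slacken for a moment while it holds something.
It also fails if it takes over 210 s, if anything falls off the work surface, if the arm or the gripper's body presses on something with over 40 N, if the wrist force passes 120 N, or if a joint passes its speed limit or range.

## Robot

A 6-joint arm with a two-finger parallel gripper is mounted at the origin on the work surface. World frame = base frame: x ahead of the robot, y to its left, z up, the work surface at z = 0. Lengths are in m, angles in rad, forces in N, time in s.
With the tool pointing down it reaches from about 0.325 to 0.775 m from the base axis. Payload 5.5 kg.
Tool frame: the origin (TCP) lies midway between the tips of the shut fingers; the grasp point (between the pads) lies 19 mm behind it; z points along the fingers, y is the line along which they close (so a half turn about z gives the same grasp; the last joint's range is limited). The gripper opens to 85 mm and grips with 20 to 120 N. Pads are 22 mm wide; open, the fingers measure 114 mm over their backs; the gripper's body (76 mm by 85 mm) begins 54 mm behind the grasp point. The pads swing forward as they close: fully open they stand 13 mm farther back than shut.
Start: joints at [-0.057, 0.091, 1.231, -0, 1.82, -0.057], TCP at [0.6, -0, 0.231] pointing down, gripper open.
Joint ranges: [-2.87, 2.87], [-0.86, 2.18], [0.17, 2.46], [-1.51, 4.65], [0.06, 2.69], [-2.65, 2.65]. Speed limits (rad/s): [2.57, 2.57, 3.01, 3.14, 3.14, 3.14].

## Interface

Orientations are given as a 3x3 rotation matrix whose columns are the frame's x, y, z axes.
In Python, from workcell import env gives the robot as it stands.
- The arm moves only by the shell command python3 -m inch 'ROWS' [FORCE]. ROWS is JSON, one flat list of numbers, 5 for each row, row after row: the shift along the tool's x, y, z in m, then the turn about the tool's z in rad, then the finger opening in m, from 0 to 0.0854. A call has 1 to 12 rows; each row shifts and turns the commanded pose from where the row before left it, along the tool's axes as they then stand; what a row does not reach is not made up. A row lasts 1/12 s, in which the tool goes at most 41.7 mm and 7.16 degrees, less where a joint would pass 70% of its speed; a pose out of reach is approached as far as the arm can. A call is refused whole if a number of a shift passes 0.0417 or a number of a turn 0.125, either way. A call with a gripper value outside its range is refused whole. The fingers move at their own pace and stop on an object; FORCE is the grip in N (left out, the last holds). Time passes only in rows, so rows that do not move let the fingers close. It gives the time, the measured TCP pose, the force, the opening and the grip force at its end, in the units of the state.
- env.state(): the state, without advancing time (a new reading comes with each control period).
- env.get_image(name): name is "scene" or "side" or "wrist"; returns the picture (384x512x3 uint8, red, green, blue); there is no depth.
- env.camera_model(name): a dict with "intrinsics" (3x3 intrinsics, pixels), "k1" (the pictures are not rectified: a ray, as slopes to the right and down, at radius r is drawn at 1 + k1 r^2 times it, then the intrinsics apply), "R" (3x3) and "t" (3): a world point X has camera coordinates R X + t. Camera axes: x right, y down, z forward; pixel columns grow to the right and rows downward; lengths in m; the calibration is good to about 2 mm. A picture is of the moment at which its call begins: read the wrist's pose just before it. camera_model takes no time and is no camera call; for the wrist camera it gives the pose at the moment of the call.
- env.job_done(): hands the job in; it is judged then, once.
Trained networks look in the newest picture that a camera, given by its name, has taken for a name from the list of things; names that differ only in an ending like _2 or _b are one class to them, and where a whole thing is asked for, a point or a joint stands for the part that bears it (a point fixed in the world has none). Each returns a list of dicts, best first, with "conf" (0 to 1); they miss things now and then, are a little off and sometimes report something else, mostly with a low value. They report only what shows in the picture. A call takes as long as a camera call. They do not tell look-alikes from the thing itself.
- env.boxes_of(camera, thing): "xy" ([column, row] as shares, 0 to 1, of the picture: columns of its width, rows of its height, amid what is visible of it).
- env.outline_of(camera, thing): "mask" (384x512 bool, what is visible of it) and "xy" ([column, row] as shares, 0 to 1, of the picture: columns of its width, rows of its height, amid what is visible of it).
- env.spot_point(camera, thing): "xy" ([column, row] as shares, 0 to 1, of the picture: columns of its width, rows of its height: a listed point, or the origin of a listed thing).
The state is a dict: "t": time; "joint_pos": joint angles; "dq": joint speeds; "joint_efforts": joint torques, N m; "eef_pos": TCP position; "tool_rot": TCP orientation; "contact_force": force on the tool from outside, world axes, zero at the start; "wrist_torque": the same for the moment, N m; "width": finger opening in m; "gripper_force": force on a finger pad.
Only numpy, scipy, OpenCV 4.12 (cv2) and the standard library are available. Lean on these libraries where they do the work, as an engineer would, in place of code of your own. Each camera call takes 0.05 s, during which the arm holds its last target. There are 200 camera calls.

## Working session

There is one attempt and no reset: what is moved stays moved. The work goes in short steps, Python scripts to look and compute and a shell command to move; the robot and the scene stay as the last step left them, time stands still between calls to the robot, and variables do not carry over. Pictures are saved under pics/ and viewed, at most 15 in all, crops included, and the job is handed in when it is done.

```bash
ls; mkdir -p pics
cat > h.py <<'E'
import numpy as np, cv2
from workcell import env
def snap(cam,name=None):
    m=env.camera_model(cam); im=env.get_image(cam)
    if name: cv2.imwrite('pics/'+name,im[:,:,::-1])
    return m,im
def ray(m,px):
    K=np.array(m['intrinsics']); R=np.array(m['R']); t=np.array(m['t'])
    d=np.linalg.inv(K)@np.array([px[0],px[1],1.]); u=d[:2].copy(); v=u.copy()
    for _ in range(30): v=u/(1+m['k1']*(v@v))
    return -R.T@t, R.T@np.array([v[0],v[1],1.])
def at(m,px,z):
    c,d=ray(m,px); s=(z-c[2])/d[2]; return c+s*d
def proj(m,X):
    K=np.array(m['intrinsics']); p=np.array(m['R'])@np.array(X)+np.array(m['t']); v=p[:2]/p[2]; v=v*(1+m['k1']*(v@v))
    return (K@np.array([v[0],v[1],1]))[:2]
def spots(cam,thing,m,z,fn='spot_point',cmin=.2):
    out=[]
    for d in getattr(env,fn)(cam,thing):
        if d['conf']<cmin: continue
        px=np.array(d['xy'])*[512,384]
        out.append((round(d['conf'],2),px.round(0).tolist(),at(m,px,z)[:2].round(4).tolist()))
    return out
E
python3 - <<'E'
from h import *
m,im=snap('scene','s0.png'); m2,im2=snap('side','d0.png'); m3,im3=snap('wrist','w0.png')
cv2.imwrite('pics/all0.png',cv2.resize(np.hstack([im,im2])[:,:,::-1],(800,300)))
for c,mm in (('scene',m),('side',m2),('wrist',m3)):
    print(c,ray(mm,(256,192)))
    for th,z in (('dish',0),('lid_knob',.075),('pan0',0),('pan0_grip',.025),('grill',0),('bay0',.012)):
        print(th,spots(c,th,mm,z))
print(env.state()['t'])
E
```

```text
pics
scene (array([1.1305234 , 0.41112843, 0.96823354]), array([-0.5356427 , -0.30257059, -0.78849352]))
dish [(0.8, [315.0, 215.0], [0.4693, 0.2365])]
lid_knob [(0.72, [370.0, 270.0], [0.6113, 0.4346]), (0.71, [314.0, 200.0], [0.475, 0.2265])]
pan0 [(0.72, [189.0, 116.0], [0.275, -0.3424]), (0.61, [200.0, 201.0], [0.5807, -0.0949]), (0.61, [142.0, 175.0], [0.5778, -0.3188]), (0.41, [316.0, 199.0], [0.4127, 0.2152])]
pan0_grip [(0.26, [413.0, 245.0], [0.4577, 0.5155])]
grill [(0.83, [139.0, 228.0], [0.7432, -0.2009])]
bay0 []
side (array([0.22034599, 0.79763559, 0.9442355 ]), array([ 0.25038009, -0.61442582, -0.74823793]))
dish [(0.76, [253.0, 248.0], [0.4614, 0.2362])]
lid_knob [(0.98, [249.0, 231.0], [0.476, 0.2334]), (0.43, [250.0, 239.0], [0.4607, 0.2572]), (0.3, [226.0, 139.0], [0.7093, -0.1203])]
pan0 [(0.97, [257.0, 167.0], [0.5776, -0.0965]), (0.85, [353.0, 146.0], [0.2701, -0.3357]), (0.82, [280.0, 130.0], [0.5691, -0.3298])]
pan0_grip []
grill [(0.98, [227.0, 142.0], [0.7406, -0.1865])]
bay0 [(0.93, [239.0, 122.0], [0.7393, -0.3004]), (0.88, [227.0, 141.0], [0.7357, -0.1778]), (0.67, [224.0, 157.0], [0.7082, -0.0871])]
wrist (array([0.60067726, 0.07718498, 0.37245948]), array([ 0.00739719, -0.30822597, -0.95134238]))
dish []
lid_knob []
pan0 [(0.79, [242.0, 226.0], [0.5816, -0.099]), (0.51, [242.0, 337.0], [0.5793, -0.3165])]
pan0_grip []
grill [(0.82, [341.0, 280.0], [0.7442, -0.1967])]
bay0 []
1.05
```

View pics/s0.png

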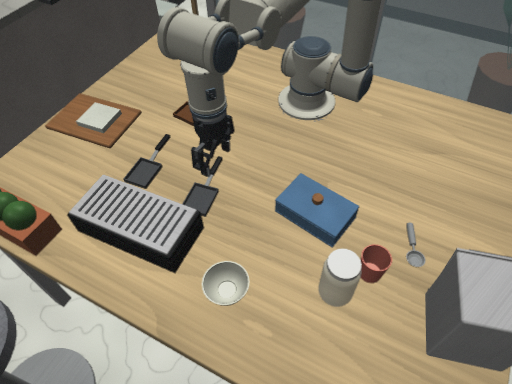

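View pics/d0.png

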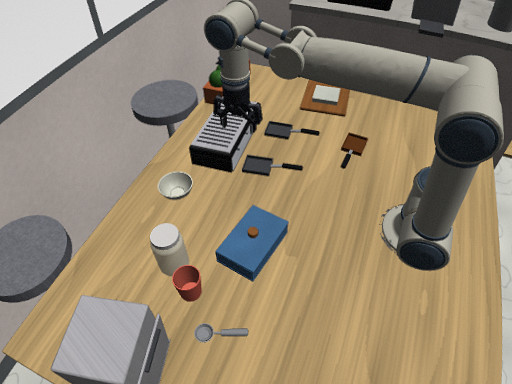

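Pictures: two dark pans are out, at scene px (143,173) and (201,198), with their handles pointing up. The brown look-alike is at scene (190,113) / side (354,143) and isn't meant. The blue lidded dish is at scene (316,208), and the grill at (137,220) opens toward the pans. I'll fit poses by silhouette and confirm the pans in a crop.

```bash
cat > fit.py <<'E'
from h import *
from scipy.optimize import minimize
M={'dish':[(-.064,.064,-.101,.101,0,.05),(-.065,.065,-.102,.102,.05,.058),(-.016,.016,-.016,.016,.066,.084)],
'opendish':[(-.064,.064,-.101,.101,0,.05)],
'pan':[(-.05,.05,-.04,.04,0,.016),(-.1625,-.0875,-.009,.009,.018,.032),(-.09,-.05,-.005,.005,.012,.028)],
'lid':[(-.053,.053,-.09,.09,0,.006),(-.065,.065,-.102,.102,.006,.014),(-.016,.016,-.016,.016,.022,.04)],
'grill':[(-.08,.08,-.166,.166,0,.097)]}
def sil(m,model,p,z0=0):
    c,s=np.cos(p[2]),np.sin(p[2]); S=2
    im=np.zeros((384*S,512*S),np.uint8)
    for a,b,d,e,f,g in M[model]:
        P=[proj(m,(p[0]+c*x-s*y,p[1]+s*x+c*y,z0+z)) for x in(a,b) for y in(d,e) for z in(f,g)]
        cv2.fillConvexPoly(im,np.round(cv2.convexHull(np.float32(P))*S*16).astype(np.int32),255,shift=4)
    return cv2.resize(im,(512,384),interpolation=cv2.INTER_AREA)/255.
def masks(cam,thing,near=None,cmin=.3):
    L=[d for d in env.outline_of(cam,thing) if d['conf']>cmin]
    return L
def fit(model,views,p0,z0=0,sym=False):
    B=[(m,cv2.GaussianBlur(np.float32(k),(0,0),1)) for m,k in views]
    f=lambda p:sum(np.abs(cv2.GaussianBlur(np.float32(sil(m,model,p,z0)),(0,0),1)-k).sum()/k.sum() for m,k in B)/len(B)
    best=None
    for w in p0[2]:
        r=minimize(f,[p0[0],p0[1],w],method='Nelder-Mead',options=dict(initial_simplex=[[p0[0],p0[1],w],[p0[0]+.02,p0[1],w],[p0[0],p0[1]+.02,w],[p0[0],p0[1],w+.25]],xatol=2e-4,fatol=1e-4))
        if best is None or r.fun<best.fun: best=r
    return best.x.round(4),round(best.fun,3)
def near(L,m,xy,z=.02,tol=.07):
    for d in L:
        ys,xs=np.nonzero(d['mask'])
        if np.hypot(*(at(m,(xs.mean(),ys.mean()),z)[:2]-xy))<tol: return d['mask']
E
python3 - <<'E'
from fit import *
ms,ims=snap('scene'); md,imd=snap('side')
for th,model,targets,ws,z in (('dish','dish',[(.465,.236)],[0,.5,-.5,1.,1.57],.04),('pan0','pan',[(.56,-.097),(.56,-.325)],[0,.4,-.4],.02),('grill','grill',[(.742,-.19)],[0,.3,-.3],.05)):
    A=masks('scene',th);B=masks('side',th)
    for t in targets:
        V=[(m,k) for m,k in ((ms,near(A,ms,t,z)),(md,near(B,md,t,z))) if k is not None]
        print(th,t,len(V),fit(model,V,(*t,ws)) if V else '', [fit(model,[v],(*t,ws)) for v in V])
c=cv2.resize(ims[90:240,100:240],None,fx=2.6,fy=2.6,interpolation=3); d=cv2.resize(imd[90:210,180:380],None,fx=2,fy=2,interpolation=3)
h=np.zeros((390,764,3),np.uint8);h[:390,:364]=c[:390,:364];h[:240,364:764]=d;cv2.imwrite('pics/c1.png',h[:,:,::-1])
E
```

```text
dish (0.465, 0.236) 2 (array([ 0.4649,  0.2368, -0.2156]), np.float64(3.624)) [(array([ 0.4697,  0.2357, -0.189 ]), np.float64(3.126)), (array([ 0.4603,  0.2356, -0.1644]), np.float64(3.901))]
pan0 (0.56, -0.097) 2 (array([ 0.5746, -0.0959,  0.1353]), np.float64(0.175)) [(array([ 0.5726, -0.0967,  0.1387]), np.float64(0.228)), (array([ 0.5748, -0.0944,  0.1544]), np.float64(0.117))]
pan0 (0.56, -0.325) 2 (array([ 0.5727, -0.3163,  0.0926]), np.float64(0.115)) [(array([ 0.573 , -0.3166,  0.0972]), np.float64(0.066)), (array([ 0.571 , -0.3159,  0.1065]), np.float64(0.153))]
grill (0.742, -0.19) 1 (array([ 0.7471, -0.1899,  0.0391]), np.float64(0.077)) [(array([ 0.7471, -0.1899,  0.0391]), np.float64(0.077))]
```

View pics/c1.png

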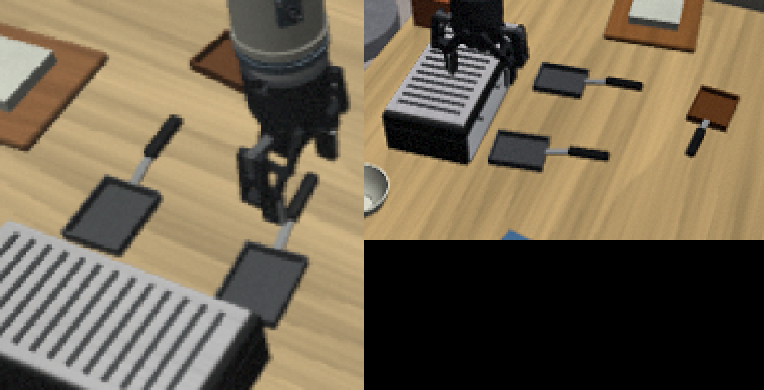

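Crop: both dark grey pans with their handles toward the robot are confirmed, and the brown tray with the black handle isn't meant. Next, the dish fit by colour, the bystanders and the tool frame.

```bash
cat >> fit.py <<'E'
def blue(im,roi=None):
    h=cv2.cvtColor(im,cv2.COLOR_RGB2HSV); k=((h[:,:,0]>95)&(h[:,:,0]<125)&(h[:,:,1]>110)).astype(np.uint8)
    n,l,s,c=cv2.connectedComponentsWithStats(k); i=1+np.argmax(s[1:,4]); k=(l==i).astype(np.uint8)
    f=np.zeros_like(k); cv2.drawContours(f,cv2.findContours(k,0,2)[0],-1,1,-1); return f
def delta(x,y,z,yaw=None):
    """tool-axis shift to world target; yaw: wanted angle of tool y (mod pi); shift given for after the turn"""
    s=env.state(); R=np.array(s['tool_rot']); p=np.array(s['eef_pos']); a=0
    if yaw is not None:
        cur=np.arctan2(R[1,1],R[0,1]); w=(yaw-cur+np.pi/2)%np.pi-np.pi/2; a=-w
        c,q=np.cos(a),np.sin(a); R=R@np.array([[c,-q,0],[q,c,0],[0,0,1]])
    print('at',p.round(4),'turn',round(a,3),'shift',(R.T@(np.array([x,y,z])-p)).round(4),'w',s['width'],'t',s['t'],'j6',round(s['joint_pos'][5],2))
E
python3 - <<'E'
from fit import *
ms,ims=snap('scene'); md,imd=snap('side')
V=[(ms,blue(ims)),(md,blue(imd))]
M['dish']=M['dish'][:2]
print([v[1].sum() for v in V],fit('dish',V,(.465,.236,[0,.5,-.5,1.,1.57])),[fit('dish',[v],(.465,.236,[-.2,.2])) for v in V])
for th in ('cup','canister','bowl','teaspoon'): print(th,spots('scene',th,ms,0),spots('side',th,md,0))
B=[d for d in masks('side','grill')]; print([ (d['conf'],d['mask'].sum(),d['xy']) for d in B])
print(np.array(env.state()['tool_rot']).round(3));
E
```

```text
[np.uint64(2453), np.uint64(3014)] (array([ 0.4629,  0.2309, -0.1602]), np.float64(0.261)) [(array([ 0.4332,  0.2304, -0.1385]), np.float64(0.403)), (array([ 0.4637,  0.2324, -0.1493]), np.float64(0.078))]
cup [(0.56, [370.0, 273.0], [0.5752, 0.4384])] [(0.83, [192.0, 291.0], [0.5708, 0.4327])]
canister [(0.75, [332.0, 289.0], [0.6653, 0.3655]), (0.69, [214.0, 167.0], [0.4429, -0.13])] [(0.71, [174.0, 264.0], [0.659, 0.3763]), (0.28, [224.0, 336.0], [0.4323, 0.5169])]
bowl [(0.69, [227.0, 288.0], [0.7869, 0.1202])] [(0.9, [178.0, 192.0], [0.7917, 0.1204])]
teaspoon [(0.73, [410.0, 247.0], [0.4484, 0.5121])] [(0.93, [222.0, 336.0], [0.4388, 0.5184]), (0.32, [177.0, 191.0], [0.7954, 0.1168])]
[(0.82, np.int64(2622), [0.4313, 0.3729])]
[[ 0.  1. -0.]
 [ 1. -0.  0.]
 [ 0. -0. -1.]]
```

```bash
python3 -c "
from fit import *
delta(.464,.2335,.2,-.155)"
```

```text
at [0.6    0.     0.2313] turn 0.155 shift [ 0.2097 -0.1704  0.0313] w 0.08548627376776684 t 2.0 j6 -0.06
```

```bash
python3 -m inch '[0,0,0,0.078,0.085, 0,0,0,0.077,0.085, 0.03,-0.0243,0,0,0.085, 0.03,-0.0243,0,0,0.085, 0.03,-0.0243,0,0,0.085, 0.03,-0.0243,0,0,0.085, 0.03,-0.0243,0,0,0.085, 0.03,-0.0243,0,0,0.085, 0.03,-0.0243,0,0,0.085, 0,0,0,0,0.085]'
python3 - <<'E'
from fit import *
m,im=snap('wrist','w1.png')
print(spots('wrist','lid_knob',m,.075),spots('wrist','dish',m,0))
k=blue(im);print(k.sum(),k[0].sum(),k[-1].sum()); print(fit('dish',[(m,k)],(.464,.2335,[-.15]))); 
md,imd=snap('side'); print(spots('side','lid_knob',md,.075))
delta(.464,.2335,.2,-.155)
E
```

```text
t: 2.83
eef_pos: [0.4611, 0.2389, 0.2318]
tool_rot: [[0.148, 0.989, -0.001], [0.989, -0.148, 0.003], [0.003, -0.001, -1.0]]
contact_force: [-0.3, -0.8, -0.1]
width: 0.0848
gripper_force: 0.0
[(0.6, [258.0, 182.0], [0.4658, 0.2313])] []
16424 0 0
(array([ 0.4651,  0.2292, -0.1828]), np.float64(0.052))
[(0.8, [252.0, 230.0], [0.4692, 0.2254]), (0.43, [174.0, 261.0], [0.6306, 0.4015])]
at [0.465  0.2328 0.2312] turn -0.001 shift [ 0.0006 -0.0011  0.0312] w 0.08500354239219332 t 3.0833 j6 0.56
```

View pics/w1.png

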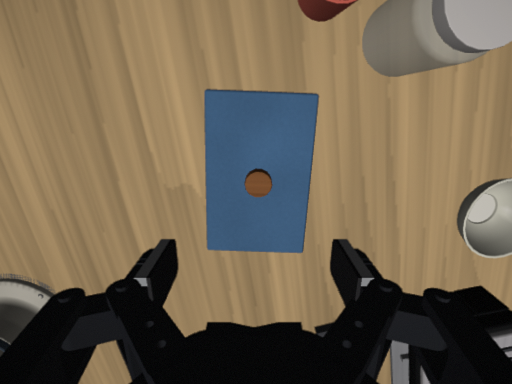

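The picture shows the lid on the dish, its knob at (258,182), with the cup and canister clear at the top right. I'll descend on the knob.

```bash
python3 -m inch '[-0.003,0,0.03,0.028,0.06, 0,0,0.035,0,0.06, 0,0,0.035,0,0.06, 0,0,0.035,0,0.06, 0,0,0.02,0,0.06, 0,0,0.0145,0,0.06, 0,0,0,0,0.06]' 90 && python3 -m inch '[0,0,0,0,0.01, 0,0,0,0,0.01, 0,0,0,0,0.01, 0,0,0,0,0.01, 0,0,0,0,0.01, 0,0,0,0,0.01]' 90 && python3 -m inch '[0,0,-0.01,0,0.01, 0,0,-0.02,0,0.01, 0,0,-0.02,0,0.01, 0,0,-0.02,0,0.01,0,0,0,0,0.01]' 90; python3 -c "
from fit import *
m,im=snap('wrist','w2.png')
delta(.35,.02,.12,-.18)"
```

```text
t: 3.67
eef_pos: [0.4624, 0.2284, 0.0572]
tool_rot: [[0.185, 0.983, -0.007], [0.983, -0.185, -0.003], [-0.004, -0.006, -1.0]]
contact_force: [-0.8, -1.2, -0.2]
width: 0.0595
gripper_force: 0.0
t: 4.17
eef_pos: [0.4652, 0.2307, 0.0641]
tool_rot: [[0.182, 0.983, 0.004], [0.983, -0.182, 0.0], [0.001, 0.004, -1.0]]
contact_force: [1.0, -1.9, 5.6]
width: 0.0291
gripper_force: 89.6
t: 4.58
eef_pos: [0.4655, 0.2317, 0.1368]
tool_rot: [[0.182, 0.983, 0.007], [0.983, -0.182, 0.003], [0.004, 0.006, -1.0]]
contact_force: [0.9, 0.6, -2.9]
width: 0.029
gripper_force: 89.7
at [0.465  0.2315 0.1343] turn -0.003 shift [-0.2287 -0.0753  0.0134] w 0.02962155720510126 t 4.6333 j6 0.58
```

View pics/w2.png

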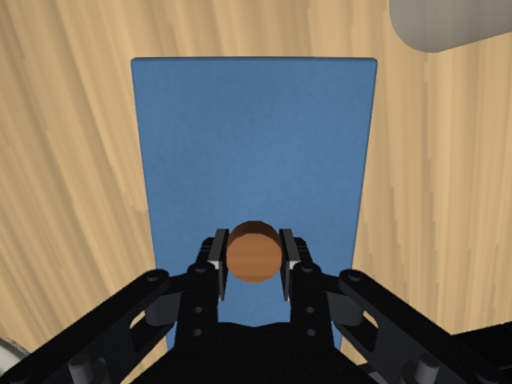

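The picture shows the lid held cleanly by its knob at (254,250). I'll carry it to the free spot at (0.35, 0.02).

```bash
python3 -m inch '[-0.012,-0.004,0.01,0,0.01, -0.024,-0.008,0.015,0,0.01, -0.03,-0.010,0.01,0,0.01, -0.03,-0.010,0,0,0.01, -0.03,-0.01,0,0,0.01, -0.03,-0.01,0,0,0.01, -0.03,-0.01,0,0,0.01, -0.025,-0.008,0,0,0.01, -0.0177,-0.0053,0,0,0.01, 0,0,0,0,0.01]' 110 && python3 -m inch '[0,0,0.02,0,0.01, 0,0,0.025,0,0.01, 0,0,0.02,0,0.01, 0,0,0.008,0,0.01, 0,0,0.003,0,0.01, 0,0,0,0,0.01, 0,0,0,0,0.01]' 110; python3 -c "
from fit import *
delta(.35,.02,.0205,-.18);print(env.state()['contact_force'])"
```

```text
t: 5.47
eef_pos: [0.3464, 0.0174, 0.095]
tool_rot: [[0.185, 0.983, -0.002], [0.983, -0.185, -0.001], [-0.002, -0.002, -1.0]]
contact_force: [-0.5, 0.4, -3.3]
width: 0.0286
gripper_force: 109.4
t: 6.05
eef_pos: [0.3487, 0.0198, 0.0213]
tool_rot: [[0.182, 0.983, 0.001], [0.983, -0.182, 0.0], [0.0, 0.001, -1.0]]
contact_force: [-0.2, 0.5, -3.1]
width: 0.0286
gripper_force: 108.7
at [0.3487 0.0198 0.0213] turn -0.003 shift [0.0004 0.0013 0.0008] w 0.028558473732768097 t 6.05 j6 0.14
[-0.22959477  0.46122311 -3.11018663]
```

```bash
python3 -m inch '[0,0,0.001,0,0.01, 0,0,0.001,0,0.01, 0,0,0,0,0.01]' && python3 -m inch '[0,0,0,0,0.06, 0,0,0,0,0.06, 0,0,0,0,0.06, 0,0,0,0,0.06, 0,0,-0.03,0,0.06, 0,0,-0.04,0,0.06, 0,0,-0.04,0,0.06, 0,0,-0.04,0,0.06, 0,0,-0.02,0,0.06, 0,0,0,0,0.06]' && python3 -c "
from fit import *
delta(.465,.2,.2,-.18)"
```

```text
t: 6.3
eef_pos: [0.3486, 0.0196, 0.0191]
tool_rot: [[0.182, 0.983, 0.001], [0.983, -0.182, -0.0], [0.0, 0.001, -1.0]]
contact_force: [-0.8, -0.8, -3.4]
width: 0.029
gripper_force: 108.8
t: 7.13
eef_pos: [0.3502, 0.0195, 0.195]
tool_rot: [[0.182, 0.983, 0.01], [0.983, -0.182, -0.0], [0.001, 0.01, -1.0]]
contact_force: [0.5, -1.1, 1.3]
width: 0.0598
gripper_force: 0.0
at [0.3502 0.0195 0.195 ] turn -0.003 shift [ 0.1981  0.0807 -0.0039] w 0.059816721205998805 t 7.1333 j6 0.14
```

```bash
python3 -m inch '[0.033,0.0134,0,0,0.06, 0.033,0.0134,0,0,0.06, 0.033,0.0134,0,0,0.06, 0.033,0.0134,0,0,0.06, 0.033,0.0134,0,0,0.06, 0.033,0.0134,0,0,0.06, 0,0,0,0,0.06, 0,0,0,0,0.06]' >/dev/null
python3 - <<'E'
from fit import *
m,im=snap('wrist','w3.png')
print('spot',spots('wrist','cheese0_c',m,.016)); print('out',spots('wrist','cheese0_c',m,.026,'outline_of'))
print(fit('opendish',[(m,blue(im))],(.465,.23,[-.18])))
md,imd=snap('side'); print(spots('side','lid',md,0),spots('side','lid_knob',md,.031))
cv2.imwrite('pics/lid1.png',np.vstack([im,cv2.resize(imd[150:300,200:400],(512,384))])[:,:,::-1][::1])
delta(.465,.2,.2,-.18)
E
python3 -c "
import cv2;i=cv2.imread('pics/lid1.png');cv2.imwrite('pics/lid1s.png',cv2.hconcat([cv2.resize(i[:384],(400,300)),cv2.resize(i[384:],(400,300))]))"
```

```text
spot [(0.9, [255.0, 88.0], [0.4814, 0.2948])]
out [(0.87, [255.0, 90.0], [0.4815, 0.2926]), (0.29, [488.0, 313.0], [0.761, -0.0618])]
(array([ 0.466 ,  0.2295, -0.186 ]), np.float64(0.042))
[(0.95, [304.0, 207.0], [0.3638, 0.0274]), (0.36, [289.0, 165.0], [0.47, -0.1481])] [(0.87, [308.0, 199.0], [0.3561, 0.0152]), (0.68, [221.0, 336.0], [0.4316, 0.53])]
at [0.4632 0.1988 0.1894] turn -0.004 shift [ 0.0015  0.0016 -0.0106] w 0.059977213076272476 t 8.1 j6 0.52
```

View pics/lid1s.png

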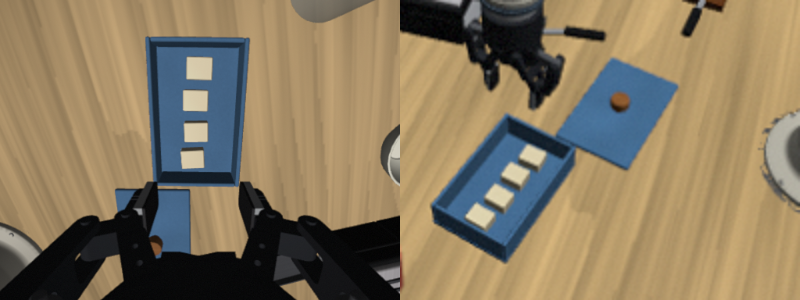

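The picture shows four cheese pieces in the open dish, at wrist px (255,88), (250,128), (250,169) and (246,204), and the lid flat on the counter with its knob up.

```bash
cat >> fit.py <<'E'
def cheeses(m,im,z=.026,amin=150):
    h=cv2.cvtColor(im,cv2.COLOR_RGB2HSV); k=((h[:,:,0]>12)&(h[:,:,0]<40)&(h[:,:,1]<85)&(h[:,:,2]>170)).astype(np.uint8)
    out=[]
    for c in cv2.findContours(k,0,2)[0]:
        if cv2.contourArea(c)<amin: continue
        q=np.float32([at(m,p[0],z)[:2] for p in c])*1000; r=cv2.minAreaRect(q)
        out.append((c.reshape(-1,2).mean(0).round(0).tolist(),(np.array(r[0])/1000).round(4).tolist(),np.round(r[1],0).tolist(),round(r[2],0)))
    return out
E
python3 - <<'E'
from fit import *
im=cv2.imread('pics/w3.png')[:,:,::-1]; m=env.camera_model('wrist')
for c in cheeses(m,im): print(c)
E
```

```text
([15.0, 306.0], [0.0844, 0.0679], [28.0, 52.0], 36.0)
([244.0, 204.0], [0.448, 0.1639], [28.0, 35.0], 83.0)
([503.0, 208.0], [0.7696, 0.0967], [19.0, 93.0], 7.0)
([252.0, 172.0], [0.4612, 0.2052], [28.0, 35.0], 79.0)
([250.0, 128.0], [0.4691, 0.2516], [27.0, 35.0], 79.0)
([258.0, 84.0], [0.4831, 0.2936], [28.0, 34.0], 79.0)
```

```bash
python3 -c "
from fit import *
delta(.448,.164,.008,-.16)"
```

```text
at [0.4632 0.1988 0.1894] turn -0.024 shift [-0.0369 -0.0097  0.1814] w 0.059977213076272476 t 8.1 j6 0.52
```

```bash
python3 -m inch '[0,0,0,-0.024,0.06, -0.0185,-0.005,0.03,0,0.06, -0.0184,-0.0047,0.03,0,0.06, 0,0,0.035,0,0.06, 0,0,0.035,0,0.06, 0,0,0.025,0,0.06, 0,0,0.015,0,0.06, 0,0,0.0114,0,0.06, 0,0,0,0,0.06, 0,0,0,0,0.06]' 40 && python3 -m inch '[0,0,0,0,0.01, 0,0,0,0,0.01, 0,0,0,0,0.01, 0,0,0,0,0.01, 0,0,0,0,0.01]' 40 && python3 -m inch '[0,0,-0.02,0,0.01, 0,0,-0.04,0,0.01, 0,0,-0.04,0,0.01, 0,0,0,0,0.01,0,0,0,0,0.01]'
python3 - <<'E'
from fit import *
m,im=snap('wrist','w4.png')
ms,ims=snap('scene'); md,imd=snap('side')
A=masks('scene','pan0');B=masks('side','pan0')
for t in [(.56,-.097),(.56,-.32)]:
    V=[(mm,k) for mm,k in ((ms,near(A,ms,t)),(md,near(B,md,t))) if k is not None]
    if V: print(t,len(V),fit('pan',V,(*t,[.1])))
delta(.575,-.096,.13,None)
E
```

```text
t: 8.93
eef_pos: [0.448, 0.1646, 0.0078]
tool_rot: [[0.158, 0.987, 0.0], [0.987, -0.158, 0.0], [0.0, 0.0, -1.0]]
contact_force: [0.8, 0.8, 0.8]
width: 0.0601
gripper_force: 0.0
t: 9.35
eef_pos: [0.4493, 0.1652, 0.0095]
tool_rot: [[0.158, 0.987, 0.004], [0.987, -0.158, 0.001], [0.002, 0.003, -1.0]]
contact_force: [0.6, 0.2, 6.5]
width: 0.035
gripper_force: 42.2
t: 9.77
eef_pos: [0.4498, 0.1653, 0.1111]
tool_rot: [[0.158, 0.987, 0.007], [0.987, -0.158, 0.002], [0.003, 0.006, -1.0]]
contact_force: [-0.1, 0.8, 0.3]
width: 0.0351
gripper_force: 41.5
(0.56, -0.097) 2 (array([ 0.5757, -0.0965,  0.1416]), np.float64(1.058))
(0.56, -0.32) 1 (array([ 0.5722, -0.3148,  0.0991]), np.float64(0.066))
at [0.447  0.1645 0.1055] turn 0 shift [-0.237   0.1675 -0.0247] w 0.03477165917395713 t 10.0167 j6 0.44
```

View pics/w4.png

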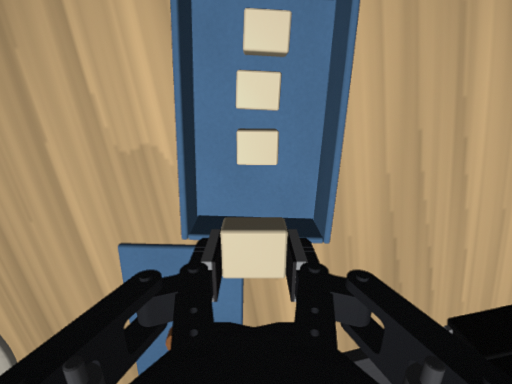

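The picture shows the first piece held squarely, with the other three in the dish at (266,31), (258,90) and (257,147). I'll carry it to the near pan and look there.

```bash
python3 -m inch '[0,0,-0.02,-0.1,0.01, 0,0,-0.02,-0.1,0.01, 0,0,-0.015,-0.08,0.01, -0.036,0.0104,0,0,0.01, -0.037,0.0104,0,0,0.01, -0.037,0.0104,0,0,0.01, -0.037,0.0104,0,0,0.01, -0.037,0.0104,0,0,0.01, -0.036,0.0104,0,0,0.01, -0.036,0.0104,0,0,0.01, -0.036,0.0104,0,0,0.01]' 50 && python3 -m inch '[-0.036,0.0104,0,0,0.01, 0,0,0,0,0.01, 0,0,0,0,0.01]'
cat >> fit.py <<'E'
def panfit(targets,cams=('wrist',),thing='pan0',yaw=(.12,),ret=False):
    S=[(snap(c)[0],masks(c,thing)) for c in cams]; R=[]
    for t in targets:
        for m,L in S:
            k=near(L,m,t,.015,.09)
            if k is not None: r=fit('pan',[(m,k)],(*t,list(yaw))); print(t,*r,'edge',int(k[0].sum()+k[-1].sum()+k[:,0].sum()+k[:,-1].sum())); R.append(r)
            else: print(t,'none')
    return R
E
python3 - <<'E'
from fit import *
panfit([(.56,-.097)],('wrist','side'))
snap('wrist','w5.png')
delta(.575,-.096,.0075,.13)
E
```

```text
t: 10.93
eef_pos: [0.5656, -0.1169, 0.1607]
tool_rot: [[-0.12, 0.993, -0.002], [0.993, 0.12, 0.001], [0.001, -0.002, -1.0]]
contact_force: [0.3, 0.9, 0.1]
width: 0.0348
gripper_force: 54.2
t: 11.18
eef_pos: [0.5799, -0.1512, 0.1597]
tool_rot: [[-0.118, 0.993, -0.004], [0.993, 0.118, 0.001], [0.002, -0.004, -1.0]]
contact_force: [-0.2, 0.5, -0.2]
width: 0.0352
gripper_force: 54.3
(0.56, -0.097) [ 0.5792 -0.0994  0.1501] 0.034 edge 0
(0.56, -0.097) [ 0.5763 -0.0949  0.1695] 0.159 edge 0
at [ 0.5802 -0.1483  0.1625] turn -0.007 shift [0.0525 0.0016 0.155 ] w 0.0348838944450089 t 11.4333 j6 -0.43
```

```bash
python3 -m inch '[0.025,0.002,0.02,-0.02,0.01, 0.0255,0.002,0.03,0,0.01, 0,0,0.03,0,0.01, 0,0,0.03,0,0.01, 0,0,0.025,0,0.01, 0,0,0.014,0,0.01, 0,0,0.005,0,0.01, 0,0,0,0,0.01, 0,0,0,0,0.01]' && python3 -c "
from fit import *
delta(.5785,-.0985,.0075,.15)"
```

```text
t: 12.18
eef_pos: [0.5785, -0.0988, 0.0097]
tool_rot: [[-0.141, 0.99, 0.002], [0.99, 0.141, -0.0], [-0.001, 0.002, -1.0]]
contact_force: [0.4, 0.3, 0.1]
width: 0.0349
gripper_force: 54.3
at [ 0.5785 -0.0988  0.0097] turn -0.008 shift [0.0002 0.0001 0.0022] w 0.03485716943225767 t 12.1833 j6 -0.37
```

Next: lower 2 mm, release, and go back for the second piece at (0.461, 0.205).

```bash
python3 -m inch '[0,0,0.002,0,0.01, 0,0,0,0,0.01, 0,0,0,0,0.05, 0,0,0,0,0.05, 0,0,0,0,0.05, 0,0,-0.03,0,0.05, 0,0,-0.04,0,0.05, 0,0,-0.04,0,0.05, 0,0,-0.04,0,0.06, 0,0,0,0,0.06, 0,0,0,0,0.06]' && python3 -c "
from fit import *
delta(.46,.175,.16,-.18)"
```

```text
t: 13.1
eef_pos: [0.5795, -0.0994, 0.1608]
tool_rot: [[-0.14, 0.99, 0.008], [0.99, 0.14, -0.002], [-0.003, 0.007, -1.0]]
contact_force: [0.2, -0.2, 0.1]
width: 0.06
gripper_force: 0.0
at [ 0.5795 -0.0994  0.1608] turn 0.321 shift [ 0.2486 -0.1667 -0.0005] w 0.06002304283560117 t 13.1 j6 -0.37
```

```bash
python3 -m inch '[0,0,0,0.11,0.06, 0,0,0,0.11,0.06, 0,0,0,0.101,0.06, 0.031,-0.0208,0,0,0.06, 0.031,-0.0208,0,0,0.06, 0.031,-0.0208,0,0,0.06, 0.031,-0.0208,0,0,0.06, 0.031,-0.0208,0,0,0.06, 0.031,-0.0208,0,0,0.06, 0.031,-0.0208,0,0,0.06, 0.0316,-0.0211,0,0,0.06]' >/dev/null && python3 -m inch '[0,0,0,0,0.06,0,0,0,0,0.06]'
python3 - <<'E'
from fit import *
m,im=snap('wrist','w6.png')
for c in cheeses(m,im): print(c)
print(fit('opendish',[(m,blue(im))],(.465,.23,[-.18])))
delta(.4612,.2052,.0095,-.18)
E
```

```text
t: 14.18
eef_pos: [0.457, 0.1769, 0.1549]
tool_rot: [[0.175, 0.985, -0.002], [0.985, -0.175, -0.001], [-0.001, -0.002, -1.0]]
contact_force: [-0.7, 0.0, -0.4]
width: 0.06
gripper_force: 0.0
([373.0, 356.0], [0.5771, -0.0938], [34.0, 27.0], 8.0)
([10.0, 322.0], [0.1001, 0.0502], [21.0, 35.0], 19.0)
([247.0, 151.0], [0.4605, 0.2077], [27.0, 35.0], 80.0)
([251.0, 105.0], [0.4683, 0.2532], [28.0, 35.0], 79.0)
([255.0, 58.0], [0.4814, 0.2949], [29.0, 34.0], 78.0)
(array([ 0.4675,  0.2293, -0.1895]), np.float64(0.038))
at [0.4577 0.1757 0.155 ] turn 0.002 shift [ 0.0299 -0.0016  0.1455] w 0.059614851185776224 t 14.2333 j6 0.48
```

```bash
python3 -m inch '[0.0155,-0.0013,0.02,0,0.06, 0.0158,-0.0014,0.03,0,0.06, 0,0,0.035,0,0.06, 0,0,0.03,0,0.06, 0,0,0.02,0,0.06, 0,0,0.0105,0,0.06, 0,0,0,0,0.06, 0,0,0,0,0.06]' 50 && python3 -m inch '[0,0,0,0,0.01, 0,0,0,0,0.01, 0,0,0,0,0.01, 0,0,0,0,0.01, 0,0,0,0,0.01]' 50 && python3 -m inch '[0,0,-0.02,0,0.01, 0,0,-0.04,0,0.01, 0,0,-0.04,0,0.01, 0,0,-0.04,0,0.01,0,0,0,0,0.01]' && python3 -c "
from fit import *
panfit([(.56,-.32)],('side','scene'))
delta(.575,-.35,.16,.1)"
```

```text
t: 14.9
eef_pos: [0.4617, 0.2058, 0.011]
tool_rot: [[0.181, 0.984, -0.001], [0.984, -0.181, -0.0], [-0.0, -0.0, -1.0]]
contact_force: [-0.2, -0.5, 1.0]
width: 0.0598
gripper_force: 0.0
t: 15.32
eef_pos: [0.4628, 0.2072, 0.0133]
tool_rot: [[0.179, 0.984, 0.004], [0.984, -0.179, 0.001], [0.002, 0.004, -1.0]]
contact_force: [-0.6, 0.2, 6.3]
width: 0.0346
gripper_force: 51.1
t: 15.73
eef_pos: [0.4645, 0.2081, 0.1615]
tool_rot: [[0.179, 0.984, 0.015], [0.984, -0.179, 0.005], [0.008, 0.013, -1.0]]
contact_force: [0.1, 0.4, 1.2]
width: 0.0346
gripper_force: 50.4
(0.56, -0.32) [ 0.5414 -0.3187  0.1991] 1.584 edge 0
(0.56, -0.32) [ 0.5738 -0.3157  0.1094] 0.144 edge 0
at [0.4608 0.2066 0.1499] turn -0.28 shift [-0.5653  0.058  -0.0099] w 0.03482686971838482 t 15.9333 j6 0.53
```

```bash
python3 -m inch '[0,0,0,-0.1,0.01, 0,0,0,-0.1,0.01, 0,0,0,-0.08,0.01, -0.036,0.0036,0,0,0.01, -0.036,0.0036,0,0,0.01, -0.036,0.0036,0,0,0.01, -0.036,0.0036,0,0,0.01, -0.036,0.0036,0,0,0.01, -0.036,0.0036,0,0,0.01, -0.036,0.0036,0,0,0.01, -0.036,0.0036,0,0,0.01]' 50 >/dev/null && python3 -m inch '[-0.036,0.0036,0,0,0.01, -0.036,0.0036,0,0,0.01, -0.036,0.0036,0,0,0.01, -0.036,0.0036,0,0,0.01, -0.036,0.0036,0,0,0.01, -0.036,0.0036,0,0,0.01, -0.036,0.0036,0,0,0.01, -0.025,0.0036,0,0,0.01, 0,0,0,0,0.01, 0,0,0,0,0.01]'
python3 - <<'E'
from fit import *
r=panfit([(.56,-.32)])
snap('wrist','w7.png')
if r: delta(*r[0][0][:2],.0085,r[0][0][2])
E
```

```text
t: 17.68
eef_pos: [0.5738, -0.3504, 0.1472]
tool_rot: [[-0.098, 0.995, -0.004], [0.995, 0.098, 0.003], [0.004, -0.004, -1.0]]
contact_force: [0.1, 1.2, -0.9]
width: 0.0343
gripper_force: 50.4
(0.56, -0.32) [ 0.5734 -0.3195  0.1008] 0.034 edge 0
at [ 0.5747 -0.3484  0.1498] turn 0.0 shift [0.0286 0.0018 0.1413] w 0.03481138317241332 t 17.8333 j6 -0.7
```

```bash
python3 -m inch '[0.0143,0.001,0.02,0,0.01, 0.0143,0.001,0.03,0,0.01, 0,0,0.03,0,0.01, 0,0,0.03,0,0.01, 0,0,0.018,0,0.01, 0,0,0.008,0,0.01, 0,0,0.003,0,0.01, 0,0,0,0,0.01, 0,0,0,0,0.01]' && python3 -m inch '[0,0,0,0,0.05, 0,0,0,0,0.05, 0,0,0,0,0.05, 0,0,0,0,0.05, 0,0,-0.03,0,0.05, 0,0,-0.04,0,0.05, 0,0,-0.04,0,0.05, 0,0,-0.04,0,0.06, 0,0,0,0,0.06, 0,0,0,0,0.06]'
python3 - <<'E'
from fit import *
m,im=snap('scene','s2.png'); md,imd=snap('side','d2.png')
ox,oy=60,70; cv2.imwrite('pics/c2.png',cv2.resize(np.hstack([im[80:260,40:260],imd[80:260,160:380]]),None,fx=1.8,fy=1.8,interpolation=3)[:,:,::-1])
delta(.575,-.35,.16,.1)
E
```

```text
t: 18.58
eef_pos: [0.5749, -0.321, 0.0136]
tool_rot: [[-0.1, 0.995, 0.002], [0.995, 0.1, -0.001], [-0.001, 0.002, -1.0]]
contact_force: [-0.2, -0.1, 0.3]
width: 0.0347
gripper_force: 50.4
t: 19.42
eef_pos: [0.5756, -0.322, 0.1669]
tool_rot: [[-0.1, 0.995, 0.007], [0.995, 0.1, -0.004], [-0.005, 0.007, -1.0]]
contact_force: [-0.7, -0.1, -1.1]
width: 0.0598
gripper_force: 0.0
at [ 0.5739 -0.321   0.1613] turn -0.0 shift [-0.029  -0.0018  0.0012] w 0.05981063134783695 t 19.5167 j6 -0.66
```

View pics/c2.png

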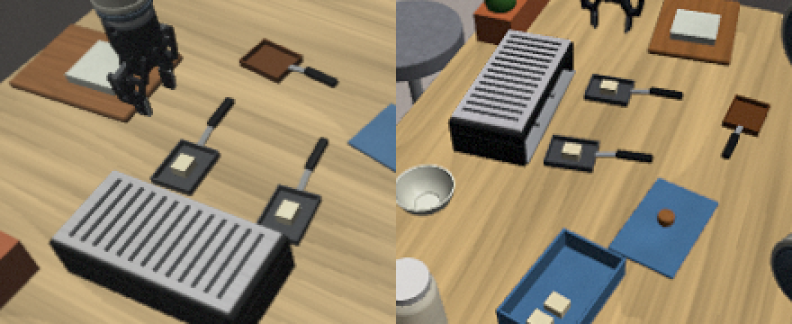

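The picture shows one piece of cheese in each dark pan and two spare in the dish. I'll refine the grill pose.

Run:
```python
from fit import *
M['grill']=[(-.08,.08,-.166,.166,0,.097),(-.085,.08,-.166,.166,0,.012)]
ms,ims=snap('scene'); md,imd=snap('side'); V=[]
for c,m in (('scene',ms),('side',md)):
    L=masks(c,'grill'); k=L[0]['mask']; V.append((m,k)); print(c,k.sum(),fit('grill',[(m,k)],(.747,-.19,[.04])))
p,f=fit('grill',V,(.747,-.19,[.04,0])); print(p,f)
for c,m,im in (('scene',ms,ims),('side',md,imd)): print(c,spots(c,'bay0',m,.012))
o=[]
for m,im in ((ms,ims),(md,imd)):
    v=im.copy(); s=(sil(m,'grill',p)>.5).astype(np.uint8); cv2.drawContours(v,cv2.findContours(s,0,2)[0],-1,(255,0,0),1)
    u=proj(m,p.tolist()[:2]+[.097]).astype(int); o.append(cv2.resize(v[u[1]-60:u[1]+80,u[0]-90:u[0]+90] if u[1]>60 else v[:140,u[0]-90:u[0]+90],(396,308),interpolation=3))
cv2.imwrite('pics/c3.png',np.hstack(o)[:,:,::-1])
c,s=np.cos(p[2]),np.sin(p[2])
for y in(.1,0,-.1): print('bay',p[0]-.02*c-y*s,p[1]-.02*s+y*c)
```

```text
scene 130 (array([-0.7574, -0.7189, -1.5322]), np.float64(1.0))
side 3589 (array([ 0.7418, -0.1917,  0.083 ]), np.float64(0.055))
[-1.2953 -0.328  -2.0663] 1.0
scene []
side [(0.9, [241.0, 122.0], [0.7325, -0.3065]), (0.8, [225.0, 159.0], [0.6979, -0.0798]), (0.61, [229.0, 138.0], [0.7363, -0.1944]), (0.49, [308.0, 132.0], [0.4535, -0.3431])]Traceback (most recent call last):
  File "<stdin>", line 11, in <module>
cv2.error: OpenCV(4.12.0) /io/opencv/modules/imgproc/src/resize.cpp:4208: error: (-215:Assertion failed) !ssize.empty() in function 'resize'
```

Run:
```python
from fit import *
M['grill']=[(-.08,.08,-.166,.166,0,.097),(-.085,.08,-.166,.166,0,.012)]
V=[];I=[]
for c in ('scene','side','wrist'):
    m,im=snap(c); L=[d['mask'] for d in env.outline_of(c,'grill')]; L=[k for k in L if k.sum()>1500]
    if L and c!='wrist': V.append((m,L[0])); I.append((m,im))
    for k in L[:1]: print(c,k.sum(),fit('grill',[(m,k)],(.745,-.19,[.06])))
p,f=fit('grill',V,(.745,-.19,[.06])); print(p,f)
o=[]
for m,im in I:
    v=cv2.resize(im,None,fx=4,fy=4,interpolation=3); s=(cv2.resize(sil(m,'grill',p),None,fx=4,fy=4)>.5).astype(np.uint8); cv2.drawContours(v,cv2.findContours(s,0,2)[0],-1,(255,0,0),1)
    c,s_=np.cos(p[2]),np.sin(p[2]); Q=[proj(m,(p[0]+c*x-s_*y,p[1]+s_*x+c*y,.097)) for x,y in((-.08,-.166),(.08,-.166),(.08,.166),(-.08,.166))]
    cv2.polylines(v,[np.int32(np.array(Q)*4)],True,(0,255,0),1)
    u=proj(m,[p[0],p[1],.06]).astype(int)*4; y0=max(u[1]-230,0); o.append(cv2.resize(v[y0:y0+460,u[0]-300:u[0]+300],(400,306)))
cv2.imwrite('pics/c3.png',np.hstack(o)[:,:,::-1])
c,s=np.cos(p[2]),np.sin(p[2])
for y in(.1,0,-.1): print('bay',round(p[0]-.02*c-y*s,4),round(p[1]-.02*s+y*c,4))
```

```text
scene 7776 (array([ 0.7467, -0.1909,  0.0527]), np.float64(0.069))
side 3540 (array([ 0.7421, -0.1914,  0.0808]), np.float64(0.069))
wrist 42710 (array([ 0.7485, -0.186 ,  0.056 ]), np.float64(0.01))
[ 0.745  -0.1932  0.059 ] 0.075
bay 0.7191 -0.0946
bay 0.725 -0.1944
bay 0.7309 -0.2942
```

View pics/c3.png

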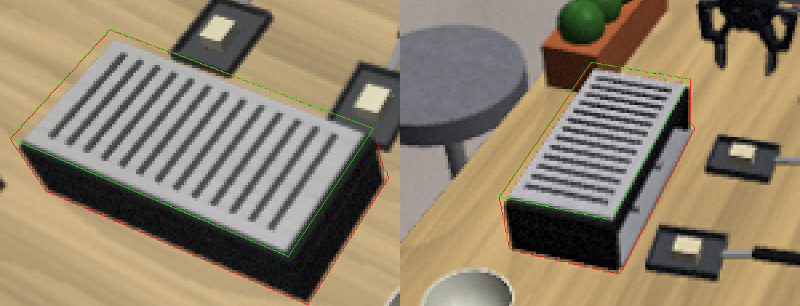

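The overlay shows the model outline too high in both views, since the real top is lower. I'll refit with the height free.

Run:
```python
from fit import *
V=[]
for c in ('scene','side','wrist'):
    m,im=snap(c); L=[d['mask'] for d in env.outline_of(c,'grill')]; L=[k for k in L if k.sum()>1500]
    if L: V.append((m,L[0])); print(c,L[0].sum())
for h in (.075,.08,.085,.09,.097):
    M['grill']=[(-.08,.08,-.166,.166,0,h),(-.085,.08,-.166,.166,0,.012)]
    p,f=fit('grill',V,(.745,-.19,[.06])); print(h,p,f,[fit('grill',[v],(.745,-.19,[.06])) for v in V])
```

```text
scene 7774
side 3562
wrist 42815
0.075 [ 0.7457 -0.1957  0.0676] 0.032 [(array([ 0.7447, -0.1948,  0.0666]), np.float64(0.027)), (array([ 0.7468, -0.1972,  0.0646]), np.float64(0.039)), (array([ 0.7489, -0.1983,  0.0603]), np.float64(0.005))]
0.08 [ 0.7454 -0.1944  0.0646] 0.022 [(array([ 0.7453, -0.1939,  0.0588]), np.float64(0.02)), (array([ 0.7444, -0.1935,  0.071 ]), np.float64(0.025)), (array([ 0.7487, -0.1955,  0.0583]), np.float64(0.003))]
0.085 [ 0.7458 -0.1928  0.0654] 0.025 [(array([ 0.7462, -0.1912,  0.0613]), np.float64(0.025)), (array([ 0.7431, -0.1936,  0.066 ]), np.float64(0.02)), (array([ 0.7487, -0.1929,  0.0563]), np.float64(0.004))]
0.09 [ 0.7457 -0.1911  0.0698] 0.038 [(array([ 0.7482, -0.1913,  0.05  ]), np.float64(0.042)), (array([ 0.7421, -0.1907,  0.0767]), np.float64(0.033)), (array([ 0.7485, -0.1901,  0.0548]), np.float64(0.006))]
0.097 [ 0.7461 -0.1887  0.0655] 0.063 [(array([ 0.7491, -0.1889,  0.0365]), np.float64(0.073)), (array([ 0.7414, -0.1912,  0.081 ]), np.float64(0.065)), (array([ 0.7483, -0.1861,  0.0535]), np.float64(0.009))]
```

```bash
python3 -m inch '[0,0,0,0.12,0.05, 0,0,0,0.12,0.05, 0,0,0,0.12,0.05, 0,0,0,0.12,0.05, 0,0,0,0.12,0.05, 0,0,0,0.12,0.05, 0,0,0,0.12,0.05, 0,0,0,0.12,0.05, 0,0,0,0.12,0.05, 0,0,0,0.12,0.05, 0,0,0,0.12,0.05, 0,0,0,0.12,0.05]' >/dev/null && python3 -m inch '[0,0,0,0.12,0.05,0,0,0,0,0.05,0,0,0,0,0.05]' && python3 -c "
from fit import *
delta(.449,-.332,.15,.1-np.pi/2)"
```

```text
t: 21.67
eef_pos: [0.5741, -0.321, 0.1619]
tool_rot: [[0.993, 0.114, 0.0], [0.114, -0.993, -0.0], [0.0, 0.0, -1.0]]
contact_force: [0.1, -0.4, -0.4]
width: 0.0499
gripper_force: 0.0
at [ 0.5741 -0.321   0.1619] turn 0.014 shift [-0.1256 -0.0016  0.0119] w 0.0498911987167922 t 21.6667 j6 0.89
```

```bash
python3 -m inch '[-0.03,0,0,0.014,0.05, -0.0325,0,0.006,0,0.05, -0.0325,0,0.006,0,0.05, -0.03,-0.0016,0,0,0.05, 0,0,0,0,0.05, 0,0,0,0,0.05]'
python3 - <<'E'
from fit import *
r=panfit([(.56,-.32)]); p=r[0][0]
snap('wrist','w8.png')
delta(p[0]-.125*np.cos(p[2]),p[1]-.125*np.sin(p[2]),.008,p[2]-np.pi/2)
E
```

```text
t: 22.17
eef_pos: [0.4485, -0.3322, 0.1502]
tool_rot: [[0.995, 0.098, 0.001], [0.098, -0.995, -0.0], [0.001, 0.0, -1.0]]
contact_force: [0.7, 0.2, -0.8]
width: 0.0501
gripper_force: 0.0
(0.56, -0.32) [ 0.5739 -0.3202  0.0964] 0.175 edge 91
at [ 0.4504 -0.332   0.1503] turn 0.002 shift [-1.100e-03  1.000e-04  1.423e-01] w 0.04968842427818113 t 22.3167 j6 0.78
```

View pics/w8.png

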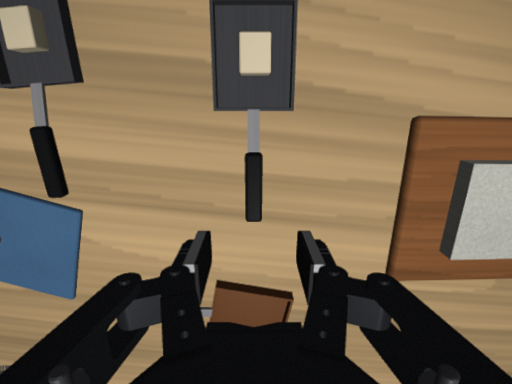

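The picture shows pan B's handle at (253,187), centred between the fingers, with its cheese at (255,53). I'll descend and grip.

```bash
python3 -m inch '[0,0,0.03,0,0.05, 0,0,0.035,0,0.05, 0,0,0.035,0,0.05, 0,0,0.025,0,0.05, 0,0,0.012,0,0.05, 0,0,0.005,0,0.05, 0,0,0,0,0.05]' 110 && python3 -m inch '[0,0,0,0,0.005, 0,0,0,0,0.005, 0,0,0,0,0.005, 0,0,0,0,0.005, 0,0,0,0,0.005]' 110 && python3 -m inch '[0,0,-0.006,0,0.005, 0,0,-0.006,0,0.005, 0,0,-0.006,0,0.005,0,0,-0.002,0,0.005,0,0,0,0,0.005,0,0,0,0,0.005]'
python3 - <<'E'
from fit import *
m,im=snap('wrist'); md,imd=snap('side'); ms,ims=snap('scene')
cv2.imwrite('pics/c4.png',np.hstack([cv2.resize(im,(400,300)),cv2.resize(imd[90:170,230:337],(400,300),interpolation=3)])[:,:,::-1])
print('wt',np.array(env.state()['wrist_torque']).round(2))
delta(.7322-.125*.998,-.295-.125*.062,.028,.062-np.pi/2)
E
```

```text
t: 22.9
eef_pos: [0.4499, -0.3316, 0.0073]
tool_rot: [[0.995, 0.098, -0.001], [0.098, -0.995, 0.001], [-0.001, -0.001, -1.0]]
contact_force: [0.1, -0.2, -0.1]
width: 0.0499
gripper_force: 0.0
t: 23.32
eef_pos: [0.4506, -0.3328, 0.0099]
tool_rot: [[0.995, 0.097, 0.003], [0.097, -0.995, -0.002], [0.003, 0.003, -1.0]]
contact_force: [0.4, -0.2, 4.4]
width: 0.0161
gripper_force: 107.5
t: 23.82
eef_pos: [0.4495, -0.3319, 0.0278]
tool_rot: [[0.995, 0.097, -0.0], [0.097, -0.995, 0.0], [-0.0, -0.0, -1.0]]
contact_force: [0.4, 1.0, -2.1]
width: 0.0153
gripper_force: 107.4
wt [-0.02  0.12 -0.02]
at [ 0.4493 -0.3317  0.0273] turn 0.035 shift [ 0.1596 -0.0191 -0.0008] w 0.01580880142557809 t 23.9667 j6 0.78
```

View pics/c4.png

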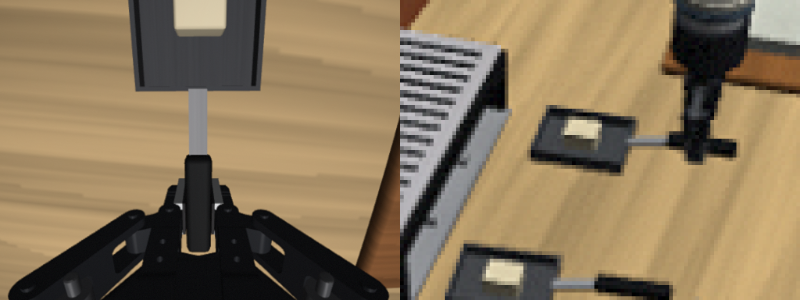

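The picture shows pan B level in the grip, cheese in place. I'll align it with the right bay, then slide it in.

```bash
python3 -m inch '[0,0,0,0.017,0.005, 0,-0.0095,0,0.018,0.005, 0,-0.0095,0,0,0.005, 0.02,0,0,0,0.005, 0,0,0,0,0.005, 0,0,0,0,0.005]'
python3 - <<'E'
from fit import *
m,im=snap('wrist','w9.png'); L=[d['mask'] for d in env.outline_of('wrist','pan0')]
s=env.state(); p=s['eef_pos']
for k in L:
    q=np.float32([at(m,c[0],.034)[:2] for c in max(cv2.findContours(k.astype(np.uint8),0,2)[0],key=len)]); print(k.sum(),q.min(0),q.max(0))
for c in ('scene','side'):
    mm,_=snap(c)
    for d in masks(c,'pan0'): print(c,d['conf'],fit('pan',[(mm,d['mask'])],(p[0]+.12,p[1]+.008,[.06]),z0=.018))
    
delta(.7322-.125*.998,-.295-.125*.062,.022,.062-np.pi/2)
E
```

```text
t: 24.47
eef_pos: [0.4685, -0.3112, 0.0278]
tool_rot: [[0.998, 0.063, -0.0], [0.063, -0.998, 0.0], [-0.0, -0.0, -1.0]]
contact_force: [-1.2, -0.2, -1.8]
width: 0.0153
gripper_force: 107.6
22247 [ 0.4148273  -0.34584582] [ 0.5943754 -0.2639564]
scene 0.91 (array([-1.021 ,  0.0076,  0.9767]), np.float64(1.0))
scene 0.89 (array([ 0.5845, -0.2988,  0.0959]), np.float64(0.667))
scene 0.8 (array([ 0.2814, -0.3221,  1.408 ]), np.float64(0.488))
side 0.94 (array([ 0.5847, -0.298 ,  0.0968]), np.float64(0.444))
side 0.73 (array([ 1.4464, -2.0443,  4.2359]), np.float64(1.0))
side 0.7 (array([ 1.4464, -2.0443,  4.2359]), np.float64(1.0))
at [ 0.4678 -0.3119  0.0279] turn -0.001 shift [ 0.1399 -0.0005  0.0059] w 0.015872822775484133 t 24.7667 j6 0.86
```

```bash
python3 -m inch '[0.015,0,0,0,0.005, 0.02,0,0,0,0.005, 0.02,0,0,0,0.005, 0.02,0,0,0,0.005, 0.02,0,0,0,0.005, 0.02,0,0,0,0.005, 0.012,0,0,0,0.005, 0,0,0,0,0.005]' 110 && python3 -m inch '[0,0,0.003,0,0.005, 0,0,0.003,0,0.005, 0.005,0,0,0,0.005, 0.005,0,0,0,0.005, 0,0,0,0,0.005, 0,0,0,0,0.005]' && python3 -c "
from fit import *
delta(.7322-.125*.998,-.295-.125*.062,.022,.062-np.pi/2)"
```

```text
t: 25.43
eef_pos: [0.5966, -0.3035, 0.0276]
tool_rot: [[0.998, 0.063, 0.001], [0.063, -0.998, 0.0], [0.001, -0.0, -1.0]]
contact_force: [-0.3, 0.4, -0.7]
width: 0.0156
gripper_force: 107.6
t: 25.93
eef_pos: [0.6052, -0.3038, 0.0225]
tool_rot: [[0.998, 0.061, 0.002], [0.061, -0.998, -0.001], [0.002, 0.001, -1.0]]
contact_force: [0.6, -1.3, 1.9]
width: 0.0159
gripper_force: 108.0
at [ 0.6052 -0.3038  0.0225] turn -0.001 shift [ 0.0023 -0.0009  0.0005] w 0.015867179565582798 t 25.9333 j6 0.99
```

Continue to push in small steps until the back stop is felt.

```bash
for i in 1; do python3 -m inch '[0.002,0,0,0,0.005, 0.002,0,0,0,0.005, 0,0,0,0,0.005]' | grep -E 'pos|contact'; python3 -m inch '[0.002,0,0,0,0.005, 0.002,0,0,0,0.005, 0,0,0,0,0.005]' | grep -E 'pos|contact'; python3 -m inch '[0.002,0,0,0,0.005,0.002,0,0,0,0.005, 0,0,0,0,0.005]' | grep -E 'pos|contact'; done
```

```text
eef_pos: [0.6086, -0.3033, 0.0224]
contact_force: [-4.5, -0.2, 4.8]
eef_pos: [0.6085, -0.3033, 0.0223]
contact_force: [-20.5, 1.4, 12.5]
eef_pos: [0.6085, -0.3033, 0.0223]
contact_force: [-37.1, 3.9, 21.2]
```

```bash
python3 -m inch '[-0.004,0,0,0,0.005, -0.003,0,0,0,0.005, 0,0,0,0,0.005]' | grep -E 'pos|contact' ; python3 -m inch '[0,0,0,0,0.05, 0,0,0,0,0.05, 0,0,0,0,0.05, 0,0,0,0,0.05, -0.01,0,-0.02,0,0.05, -0.02,0,-0.04,0,0.05, -0.02,0,-0.04,0,0.05, 0,0,-0.03,0,0.05, 0,0,0,0,0.05, 0,0,0,0,0.05]' | grep -E 'pos|contact'
python3 - <<'E'
from fit import *
md,imd=snap('side','d5.png'); ms,ims=snap('scene','s5.png')
print(spots('side','pan0_grip',md,.037)); 
A=masks('scene','pan0');B=masks('side','pan0')
for m,L,n in ((ms,A,'scene'),(md,B,'side')):
    k=near(L,m,(.56,-.097),.015,.09)
    if k is not None: print(n,fit('pan',[(m,k)],(.579,-.099,[.15])))
delta(.455,-.118,.15,.15-np.pi/2)
E
```

```text
eef_pos: [0.6086, -0.3034, 0.0224]
contact_force: [-8.3, 0.0, 7.4]
eef_pos: [0.564, -0.3065, 0.1498]
contact_force: [0.3, -0.5, -0.7]
[(0.5, [310.0, 197.0], [0.3518, 0.0109])]
scene (array([ 0.5748, -0.0961,  0.1397]), np.float64(0.438))
side (array([ 0.5744, -0.0952,  0.1749]), np.float64(0.413))
at [ 0.5622 -0.3053  0.1438] turn -0.088 shift [-0.0781 -0.2013 -0.0054] w 0.05008675355256126 t 28.0167 j6 0.96
```

```bash
python3 -m inch '[0,0,0,-0.088,0.05, -0.013,-0.0335,0,0,0.05, -0.013,-0.0335,0,0,0.05, -0.013,-0.0335,0,0,0.05, -0.013,-0.0335,0,0,0.05, -0.013,-0.0335,0,0,0.05, -0.013,-0.0335,0,0,0.05, 0,0,0,0,0.05, 0,0,0,0,0.05, 0,0,0,0,0.05]' | grep pos
python3 - <<'E'
from fit import *
r=panfit([(.57,-.097)],yaw=(.15,)); p=r[0][0]
m,im=snap('wrist','w10.png')
# handle from dark pixels
g=cv2.cvtColor(im,cv2.COLOR_RGB2GRAY); k=(g<45).astype(np.uint8); k[235:]=0; k[:, :180]=0; k[:,340:]=0; k[:100]=0
n,l,s,c=cv2.connectedComponentsWithStats(k); 
for i in range(1,n):
    if s[i,4]>300:
        ys,xs=np.nonzero(l==i); w=np.array([at(m,(x,y),.032)[:2] for x,y in zip(xs,ys)]); u=np.linalg.svd(w-w.mean(0),full_matrices=False)[2][0]; print(s[i],w.mean(0),np.arctan(u[1]/u[0]))
delta(p[0]-.125*np.cos(p[2]),p[1]-.125*np.sin(p[2]),.008,p[2]-np.pi/2)
E
```

```text
eef_pos: [0.4556, -0.1188, 0.1458]
(0.57, -0.097) [ 0.579  -0.0995  0.1483] 0.194 edge 90
[ 244  153   17   69 1134] [ 0.45617518 -0.11839433] 0.15609340311178113
at [ 0.4559 -0.1195  0.146 ] turn 0.0 shift [-0.0002 -0.0016  0.138 ] w 0.05001407729712032 t 29.0 j6 1.09
```

View pics/w10.png

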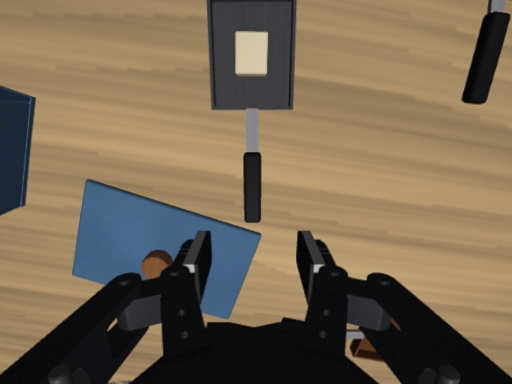

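The picture shows pan A's handle at (252,187) between the fingers, with its cheese at (251,53) and the lid corner clear at (260,235). I'll grip it.

```bash
python3 -m inch '[0,-0.001,0.03,0,0.05, 0,0,0.035,0,0.05, 0,0,0.035,0,0.05, 0,0,0.02,0,0.05, 0,0,0.013,0,0.05, 0,0,0.004,0,0.05, 0,0,0,0,0.05]' 110 | grep -E 'pos|contact' && python3 -m inch '[0,0,0,0,0.005, 0,0,0,0,0.005, 0,0,0,0,0.005, 0,0,0,0,0.005, 0,0,0,0,0.005]' 110 | grep -E 'pos|contact|width' && python3 -m inch '[0,0,-0.006,0,0.005, 0,0,-0.006,0,0.005, 0,0,-0.006,0,0.005,0,0,-0.002,0,0.005,0,0,0,0,0.005,0,0,0,0,0.005]' && python3 -c "
from fit import *
print('wt',np.array(env.state()['wrist_torque']).round(2))
delta(.7198-.125*.998,-.0954-.125*.062,.028,.062-np.pi/2)"
```

```text
eef_pos: [0.4547, -0.1181, 0.0079]
contact_force: [-0.1, -0.6, 0.6]
eef_pos: [0.4564, -0.1182, 0.0108]
contact_force: [0.0, -1.1, 3.7]
width: 0.0155
t: 30.5
eef_pos: [0.4554, -0.1178, 0.0294]
tool_rot: [[0.989, 0.149, 0.0], [0.149, -0.989, -0.0], [0.0, 0.0, -1.0]]
contact_force: [-0.3, 0.0, -1.2]
width: 0.0155
gripper_force: 107.5
wt [-0.02  0.12  0.03]
at [ 0.4554 -0.1178  0.0294] turn 0.088 shift [ 0.1403 -0.0059  0.0014] w 0.015491916716732354 t 30.5 j6 1.1
```

```bash
python3 -m inch '[0,0,0,0.03,0.005, 0,0,0,0.03,0.005, 0,0,0,0.028,0.005, 0,-0.006,0,0,0.005, 0,0,0,0,0.005, 0,0,0,0,0.005]' | grep -E 'pos|contact'
python3 - <<'E'
from fit import *
m,im=snap('wrist','w11.png')
k=max([d['mask'] for d in env.outline_of('wrist','pan0')],key=lambda k:k[:,200:310].sum())
for r in (20,60,90):
    xs=np.nonzero(k[r])[0]; print(r,[at(m,(x,r),.034)[:2].round(4) for x in (xs.min(),xs.max())])
delta(.7198-.125*.998,-.0954-.125*.062,.0235,.062-np.pi/2)
E
```

```text
eef_pos: [0.4549, -0.1114, 0.0291]
contact_force: [-0.3, 0.5, -2.3]
20 [array([ 0.5682, -0.065 ]), array([ 0.5732, -0.1432])]
60 [array([ 0.5514, -0.0656]), array([ 0.5564, -0.1443])]
90 [array([ 0.538 , -0.0668]), array([ 0.543 , -0.1453])]
at [ 0.455  -0.1117  0.0293] turn 0.001 shift [0.1403 0.0002 0.0058] w 0.01577625677226808 t 31.1 j6 1.19
```

```bash
python3 -m inch '[0.015,0,0,0,0.005, 0.02,0,0,0,0.005, 0.02,0,0,0,0.005, 0.02,0,0,0,0.005, 0.02,0,0,0,0.005, 0.02,0,0,0,0.005, 0.013,0,0,0,0.005, 0,0,0,0,0.005]' 110 | grep -E 'pos|contact' && python3 -m inch '[0,0,0.003,0,0.005, 0,0,0.003,0,0.005, 0.005,0,0,0,0.005, 0.005,0,0,0,0.005, 0,0,0,0,0.005, 0,0,0,0,0.005]' | grep -E 'pos|contact|width' && python3 -m inch '[0.002,0,0,0,0.005, 0.002,0,0,0,0.005, 0,0,0,0,0.005]' | grep -E 'pos|contact'; python3 -m inch '[0.002,0,0,0,0.005, 0.002,0,0,0,0.005, 0,0,0,0,0.005]' | grep -E 'pos|contact'
```

```text
eef_pos: [0.5847, -0.1037, 0.0291]
contact_force: [0.5, 0.2, -1.3]
eef_pos: [0.5931, -0.1033, 0.0235]
contact_force: [0.5, -0.6, -1.4]
width: 0.016
eef_pos: [0.5958, -0.103, 0.0234]
contact_force: [-6.2, 0.7, 3.1]
eef_pos: [0.5958, -0.103, 0.0234]
contact_force: [-24.7, 0.1, 12.4]
```

```bash
python3 -m inch '[-0.003,0,0,0,0.005, -0.002,0,0,0,0.005, 0,0,0,0,0.005]' | grep -E 'pos|contact' ; python3 -m inch '[0,0,0,0,0.05, 0,0,0,0,0.05, 0,0,0,0,0.05, 0,0,0,0,0.05, -0.01,0,-0.02,0,0.05, -0.02,0,-0.04,0,0.05, -0.02,0,-0.04,0,0.05, 0,0,-0.03,0,0.05, 0,0,0,0,0.05, 0,0,0,0,0.05]' | grep -E 'pos|contact'
python3 - <<'E'
from fit import *
m,im=snap('wrist','w12.png'); md,imd=snap('side','d6.png'); ms,ims=snap('scene','s6.png')
cv2.imwrite('pics/c6.png',np.hstack([cv2.resize(im,(400,300)),cv2.resize(imd[90:270,200:440],(400,300),interpolation=3)])[:,:,::-1])
print(spots('side','lid_knob',md,.031),spots('scene','lid_knob',ms,.031),spots('wrist','lid_knob',m,.031))
delta(.35,.02,.2,-.18)
E
```

```text
eef_pos: [0.5958, -0.1031, 0.0235]
contact_force: [0.1, -0.2, -0.7]
eef_pos: [0.55, -0.1064, 0.1512]
contact_force: [-0.2, -0.6, -0.5]
[(0.96, [314.0, 189.0], [0.3495, -0.0351])] [(0.75, [256.0, 153.0], [0.3515, -0.0258])] []
at [ 0.5481 -0.1058  0.146 ] turn -1.329 shift [ 0.0883 -0.2176 -0.0533] w 0.04978383974120277 t 34.15 j6 1.26
```

View pics/c6.png

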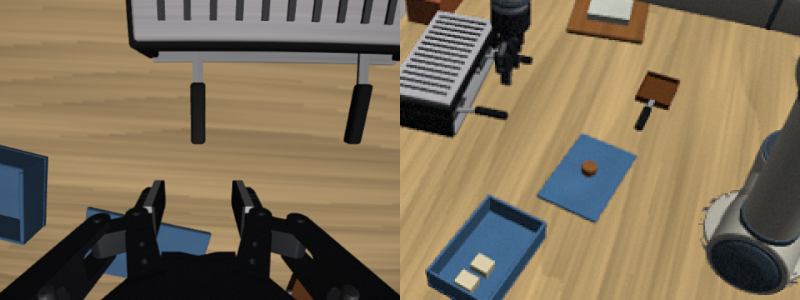

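The picture shows both pans fully in the left and right bays with their handles outside. The lid has been knocked aside: its knob is now near (0.351, -0.03), still flat with the knob up. I'll go and measure it again.

```bash
python3 -m inch '[0,0,-0.005,-0.12,0.06, 0,0,-0.005,-0.12,0.06, 0,0,-0.005,-0.12,0.06, 0,0,-0.005,-0.12,0.06, 0,0,-0.005,-0.12,0.06, 0,0,-0.005,-0.12,0.06, 0,0,-0.005,-0.12,0.06, 0,0,-0.005,-0.12,0.06, 0,0,-0.005,-0.12,0.06, 0,0,-0.005,-0.12,0.06, 0,0,-0.005,-0.129,0.06, 0,0,0,0,0.06]' | grep -E 'pos|refus'
python3 - <<'E'
from fit import *
delta(.36,-.075,.2,None)
V=[]
for c in ('side','scene'):
    m,im=snap(c); ks=[k for k in [d['mask'] for d in masks(c,'lid')] if near([{'mask':k}],m,(.351,-.03),.014,.06) is not None]
    for k in ks[:1]: print(c,fit('lid',[(m,k)],(.351,-.032,[-.2,0,.2])))
E
```

```text
at [ 0.5481 -0.1058  0.146 ] turn 0 shift [-0.186  -0.0424 -0.0534] w 0.04978383974120277 t 34.15 j6 1.26
side (array([ 0.3472, -0.0257, -0.1674]), np.float64(0.086))
scene (array([ 0.3511, -0.0205, -0.1803]), np.float64(0.045))out of range: row 11 has -0.129, outside -0.125 to 0.125
```

```bash
python3 -m inch '[0,0,-0.005,-0.12,0.06, 0,0,-0.005,-0.12,0.06, 0,0,-0.005,-0.12,0.06, 0,0,-0.005,-0.12,0.06, 0,0,-0.005,-0.12,0.06, 0,0,-0.005,-0.12,0.06, 0,0,-0.005,-0.12,0.06, 0,0,-0.005,-0.12,0.06, 0,0,-0.005,-0.12,0.06, 0,0,-0.005,-0.12,0.06, 0,0,-0.004,-0.12,0.06, 0,0,0,0,0.06]' | grep -E 'pos' ; python3 -c "
from fit import *
delta(.36,-.075,.2,-.18)"
```

```text
eef_pos: [0.549, -0.1061, 0.2029]
at [ 0.549  -0.1061  0.2029] turn -0.005 shift [-0.0032 -0.1915  0.0026] w 0.05996679268515012 t 35.35 j6 -0.07
```

```bash
python3 -m inch '[0,-0.032,0,0,0.06, 0,-0.032,0,0,0.06, 0,-0.032,0,0,0.06, 0,-0.032,0,0,0.06, -0.003,-0.032,0,0,0.06, 0,-0.0315,0,0,0.06, 0,0,0,0,0.06, 0,0,0,0,0.06, 0,0,0,0,0.06]' | grep -E 'pos'
python3 - <<'E'
from fit import *
m,im=snap('wrist','w13.png')
print(spots('wrist','lid_knob',m,.031))
h=cv2.cvtColor(im,cv2.COLOR_RGB2HSV); k=((h[:,:,0]>95)&(h[:,:,0]<125)&(h[:,:,1]>110)).astype(np.uint8); n,l,s,c=cv2.connectedComponentsWithStats(k); print([ (a[:4].tolist(),b.round().tolist()) for a,b in zip(s[1:],c[1:]) if a[4]>500])
k=blue(im); M['lid']=M['lid'][:2]
print(fit('lid',[(m,k)],(.35,-.027,[-.18])), 'edges',k[0].sum(),k[-1].sum(),k[:,0].sum())
delta(.35,-.027,.019,-.18)
E
```

```text
eef_pos: [0.3603, -0.0731, 0.202]
[(0.62, [234.0, 135.0], [0.3473, -0.0247])]
[([179, 44, 113, 167], [237.0, 124.0])]
(array([ 0.3506, -0.0284, -0.1792]), np.float64(0.05)) edges 0 0 0
at [ 0.3606 -0.0731  0.2016] turn -0.01 shift [ 0.0435 -0.0185  0.1826] w 0.06007026628636186 t 36.2 j6 -0.1
```

```bash
python3 -m inch '[0.02,-0.0095,0.03,0,0.06, 0.0235,-0.01,0.03,0,0.06, 0,0,0.035,0,0.06, 0,0,0.035,0,0.06, 0,0,0.03,0,0.06, 0,0,0.013,0,0.06, 0,0,0.0085,0,0.06, 0,0,0,0,0.06]' 110 | grep -E 'pos|contact' && python3 -m inch '[0,0,0,0,0.01, 0,0,0,0,0.01, 0,0,0,0,0.01, 0,0,0,0,0.01, 0,0,0,0,0.01, 0,0,0,0,0.01]' 110 | grep -E 'pos|contact|width' && python3 -m inch '[0,0,-0.02,0,0.01, 0,0,-0.03,0,0.01, 0,0,-0.03,0,0.01,0,0,0,0,0.01,0,0,0,0,0.01]'
python3 - <<'E'
from fit import *
m,im=snap('wrist','w14.png'); M['lid']=M['lid'][:2]; s=env.state(); p=s['eef_pos']
k=blue(im); print(k.sum(),fit('lid',[(m,k)],(p[0],p[1],[-.18]),z0=p[2]-.0201))
h=cv2.cvtColor(im,cv2.COLOR_RGB2HSV); print(spots('wrist','lid_knob',m,p[2]+.011))
c=np.cos(-.187);q=np.sin(-.187)
delta(.4665,.2295,.12,-.187)
E
```

```text
eef_pos: [0.3481, -0.0264, 0.0183]
contact_force: [0.1, -1.3, 0.4]
eef_pos: [0.3502, -0.0268, 0.0226]
contact_force: [-0.5, 0.2, 6.0]
width: 0.0283
t: 37.78
eef_pos: [0.3502, -0.0268, 0.1023]
tool_rot: [[0.188, 0.982, 0.004], [0.982, -0.188, -0.001], [0.0, 0.004, -1.0]]
contact_force: [0.1, -0.8, -4.5]
width: 0.0283
gripper_force: 109.3
41675 (array([ 0.3505, -0.0275, -0.1844]), np.float64(0.527))
[(0.75, [253.0, 249.0], [0.3509, -0.0264])]
at [ 0.3485 -0.0265  0.0992] turn -0.002 shift [ 0.2735  0.0683 -0.0209] w 0.028206225090137618 t 37.8833 j6 0.02
```

Run:
```python
from fit import *
V=[]
for c in ('side','scene'):
    m,im=snap(c); h=cv2.cvtColor(im,cv2.COLOR_RGB2HSV); k=((h[:,:,0]>95)&(h[:,:,0]<125)&(h[:,:,1]>110)).astype(np.uint8)
    n,l,s,cc=cv2.connectedComponentsWithStats(k)
    u=proj(m,(.466,.2295,.025)); i=min((i for i in range(1,n) if s[i,4]>600),key=lambda i:np.hypot(*(cc[i]-u))); f=np.zeros_like(k); cv2.drawContours(f,cv2.findContours((l==i).astype(np.uint8),0,2)[0],-1,1,-1); print(c,s[i],u.round())
    print(fit('opendish',[(m,f)],(.466,.2295,[-.187])))
```

```text
side [ 216  207   71   74 2566] [253. 241.]
(array([ 0.4663,  0.2314, -0.1812]), np.float64(0.072))
scene [ 276  184   81   54 1126] [315. 209.]
(array([ 0.4424,  0.2343, -0.1   ]), np.float64(0.937))
```

```bash
python3 -m inch '[0.015,0.004,0,0,0.01, 0.03,0.0075,0,0,0.01, 0.034,0.0085,0,0,0.01, 0.034,0.0085,0,0,0.01, 0.034,0.0085,0,0,0.01, 0.034,0.0085,0,0,0.01, 0.034,0.0085,0,0,0.01, 0.03,0.0075,0,0,0.01, 0.02,0.005,0,0,0.01, 0.0085,0.0018,0,0,0.01, 0,0,0,0,0.01, 0,0,0,0,0.01]' 110 | grep -E 'pos|width'
python3 - <<'E'
from fit import *
m,im=snap('wrist','w15.png'); p=env.state()['eef_pos']; z=p[2]-.0226
print('knob',spots('wrist','lid_knob',m,z+.031)); k=blue(im)
# lid side edges and far edge on plate top
for r in (80,120,160,200):
    xs=np.nonzero(k[r])[0]
    if len(xs): a,b=[at(m,(x,r),z+.014)[:2] for x in (xs.min(),xs.max())]; print(r,a.round(4),b.round(4),((a+b)/2).round(4),round(float(np.hypot(*(a-b))),4))
delta(.4658,.230,.067,-.186)
E
```

```text
eef_pos: [0.4667, 0.2285, 0.0991]
width: 0.0283
knob [(0.86, [256.0, 246.0], [0.4691, 0.2303])]
80 [0.4223 0.3294] [0.5447 0.3061] [0.4835 0.3177] 0.1246
120 [0.4186 0.3091] [0.5411 0.2858] [0.4799 0.2975] 0.1247
160 [0.4146 0.2872] [0.5374 0.2639] [0.476  0.2755] 0.125
200 [0.41   0.2632] [0.5328 0.24  ] [0.4714 0.2516] 0.125
at [0.4669 0.228  0.0999] turn -0.004 shift [ 0.0018 -0.0015  0.0329] w 0.028245589389238247 t 39.0833 j6 0.58
```

View pics/w15.png

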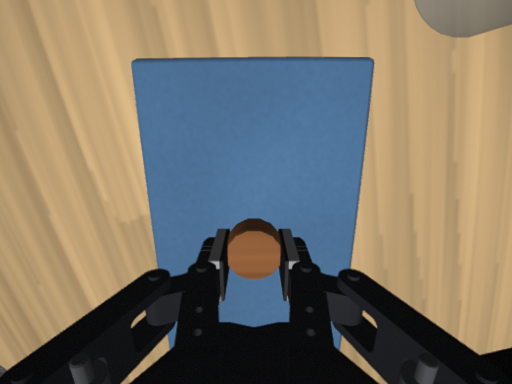

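The picture shows the lid level and held at the knob (254,248), squared with the dish beneath. I'll lower it.

```bash
python3 -m inch '[0.0018,-0.001,0.008,-0.004,0.01, 0,0,0.01,0,0.01, 0,0,0.006,0,0.01, 0,0,0,0,0.01, 0,0,0,0,0.01]' | grep -E 'pos|contact'; python3 -m inch '[0,0,0.003,0,0.01, 0,0,0.003,0,0.01, 0,0,0,0,0.01, 0,0,0,0,0.01]' | grep -E 'pos|contact'; python3 -m inch '[0,0,0.0015,0,0.01, 0,0,0.0015,0,0.01, 0,0,0,0,0.01, 0,0,0,0,0.01]' | grep -E 'pos|contact|width'
```

```text
eef_pos: [0.4662, 0.2307, 0.0754]
contact_force: [1.3, -0.4, -2.4]
eef_pos: [0.4668, 0.2312, 0.0704]
contact_force: [0.7, 0.1, -3.6]
eef_pos: [0.4668, 0.2311, 0.0673]
contact_force: [-0.2, -0.7, -4.4]
width: 0.0281
```

```bash
python3 -m inch '[0,0,0.001,0,0.01, 0,0,0,0,0.01, 0,0,0,0,0.01]' | grep -E 'pos|contact'; python3 -m inch '[0,0,0.001,0,0.01, 0,0,0,0,0.01, 0,0,0,0,0.01]' | grep -E 'pos|contact'
```

```text
eef_pos: [0.4669, 0.2312, 0.0667]
contact_force: [-0.6, 0.0, -1.5]
eef_pos: [0.467, 0.2312, 0.0667]
contact_force: [-3.5, -1.6, 5.5]
```

It seated at z = 0.0667, exactly the expected height. Now release, retreat and verify.

```bash
python3 -m inch '[0,0,-0.001,0,0.01, 0,0,0,0,0.06, 0,0,0,0,0.06, 0,0,0,0,0.06, 0,0,0,0,0.06, 0,0,-0.03,0,0.06, 0,0,-0.04,0,0.06, 0,0,-0.04,0,0.06, 0,0,-0.04,0,0.06, 0,0,0,0,0.06]' | grep -E 'pos|contact'; python3 -m inch '[-0.03,0,0,0,0.06, -0.03,0,0,0,0.06, -0.03,0,0,0,0.06, 0,0,0,0,0.06, 0,0,0,0,0.06]' | grep pos
python3 - <<'E'
from fit import *
m,im=snap('wrist','w16.png'); md,imd=snap('side'); ms,ims=snap('scene'); M['dish']=M['dish'][:2]
print(fit('dish',[(md,blue(imd))],(.466,.23,[-.187])),fit('dish',[(m,blue(im))],(.466,.23,[-.187])),fit('lid',[(m,blue(im))],(.466,.23,[-.187]),z0=.044))
a=cv2.resize(imd[90:290,150:410],(400,308),interpolation=3); b=cv2.resize(ims[100:300,80:340],(400,308),interpolation=3)
cv2.imwrite('pics/c7.png',np.hstack([a,b])[:,:,::-1]); print(env.state()['t'])
E
```

```text
eef_pos: [0.4693, 0.2322, 0.2267]
contact_force: [0.0, 1.1, 1.9]
eef_pos: [0.4504, 0.1417, 0.2166]
(array([ 0.466 ,  0.231 , -0.1841]), np.float64(0.07)) (array([ 0.4677,  0.2338, -0.1846]), np.float64(0.029)) (array([ 0.4677,  0.2338, -0.1846]), np.float64(0.029))
42.0667
```

View pics/c7.png

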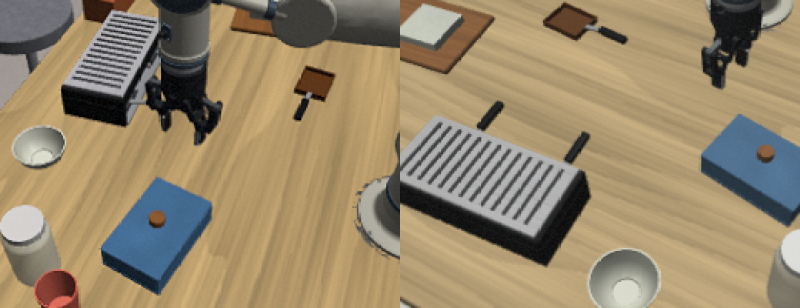

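The picture shows the lid seated on the dish with its knob up, and the two handles standing out of the grill at scene px (138,175) and (195,196). I'll check the handles against their home positions, then hand in if they match.

Run:
```python
from fit import *
m=env.camera_model('scene'); a=proj(m,(.6086,-.3034,.037)); b=proj(m,(.5958,-.103,.037)); print(a.round(1),b.round(1))
if np.hypot(*(a-[138.5,174.7]))<5 and np.hypot(*(b-[195,195.6]))<5: print(env.job_done())
```

```text
[137.  175.5] [193.6 196.2]
the job is handed in; nothing more can be done
None
```

The job is handed in: both pans that were out have a piece of cheese and sit fully home in the grill's left and right bays, and the lid is back on the dish with the two spare pieces inside. The lid was knocked a few centimetres while it lay on the counter, so I located it again before lifting it back on. The cup, canister, bowl, teaspoon and the brown pan were never touched.

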